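Right the tipped bottle and hold the tray lock open

TASK

One of the four square bottles on the metal tray has fallen over: stand it upright again on the one empty mark of the row, and let go of it. Then pull the black knob of the tray's lock plunger straight back, away from the tray, as far as it goes, and finish the program still holding it back, so that a colleague can draw the tray out. Leave the other three bottles and the things around the tray standing where they are.

Things in the scene. Friction and masses are not known exactly. Their poses are not given: they have to be found in the camera images.
- tray: low aluminium tray, 180 x 385 mm (y from -215 to +170 mm), on a grey dock plate, all fixed to the bench. Origin at bench level under the middle of the row; x across the tray, away from the robot; y along the row of bottles; z up; turned by up to 0.2 rad. Tray floor 14 mm above the bench; rim 6 mm above the floor, inner faces at x = +-90 mm
- place1 (a point): place 1 of 4 on the tray floor: centre of a 61 mm square dark outline, at x = -35 mm, y = -135 mm of the tray. Three places hold standing bottles (each up to 6 mm off the centre); one is empty, in the sense that only the base end of the tipped bottle lies over it
- place2 (a point): place 2 of 4 on the tray floor: centre of a 61 mm square dark outline, at x = -35 mm, y = -45 mm of the tray. Three places hold standing bottles (each up to 6 mm off the centre); one is empty, in the sense that only the base end of the tipped bottle lies over it
- place3 (a point): place 3 of 4 on the tray floor: centre of a 61 mm square dark outline, at x = -35 mm, y = 45 mm of the tray. Three places hold standing bottles (each up to 6 mm off the centre); one is empty, in the sense that only the base end of the tipped bottle lies over it
- place4 (a point): place 4 of 4 on the tray floor: centre of a 61 mm square dark outline, at x = -35 mm, y = 135 mm of the tray. Three places hold standing bottles (each up to 6 mm off the centre); one is empty, in the sense that only the base end of the tipped bottle lies over it
- hole (a point): mouth of the lock pin's seat hole, at x = 0, y = -215, z = 55 mm of the tray, in the outer face of an upright lug at the tray's -y end (50 mm wide along x, top at z = 80 mm). A grey cheek, 50 mm wide, y = -258 to -270 mm, top at z = 78 mm, guides the plunger
- tipped_bottle: white square bottle lying on a flat side: body 46 x 46 mm, 76 mm high, shoulder to 84 mm, grey cap 32 mm across up to 104 mm. Origin at the centre of its base, z axis from base to cap. Base over its empty mark, cap towards the tray's +x within 0.1 rad; 0.10 to 0.17 kg, centre of mass about 42 mm from the base. Neighbours 90 mm away centre to centre along the tray's y: 40 mm free either side
- bottle_a: standing white square bottle, the same make and size as the tipped one (46 x 46 mm, 104 mm tall); origin at the centre of its base. A neighbour on one of the other marks: leave it standing where it is
- bottle_b: standing white square bottle, the same make and size as the tipped one (46 x 46 mm, 104 mm tall); origin at the centre of its base. A neighbour on one of the other marks: leave it standing where it is
- bottle_c: standing white square bottle, the same make and size as the tipped one (46 x 46 mm, 104 mm tall); origin at the centre of its base. A neighbour on one of the other marks: leave it standing where it is
- plunger (a joint): travel of the lock plunger in m: 0 = pin seated in the hole, 0.016 = fully back at its stop. It slides along the tray's -y direction (pull level, away from the tray), needs about 6 N to start and 11.5 N at the stop, and springs home when let go
- knob (a point): middle of the plunger's black grip, on its axis, 55 mm above the bench; at x = 0, y = -299 mm of the tray when seated; moves with the plunger; axes as the tray's. Grip: level cylinder 22 mm across, 28 mm long (along tray y), with an end flange 32 mm across, 6 mm thick on the -y side and 15 mm of thin shaft towards the cheek. Nothing under or beside it: pinch it from above
- nose (a point): front end of the steel lock pin (10 mm across), on the plunger's axis; seated it is 7 mm deep in the lug's hole, fully back it stands 9 mm clear of the lug. Moves with the plunger; axes parallel to the tray's
- vial: small amber vial, 28 mm across, 60 mm tall, standing on the bench along the tray's near (-x) side; origin at the centre of its base. Leave alone
- jar: open white jar, 110 mm across, 100 mm tall, beyond the tray's +y end; origin at the centre of its base. Leave alone
- tip_box: orange pipette tip box, 80 x 120 x 60 mm, to the robot's right of the plunger; origin at the centre of its underside. Leave alone
Not all that is in view belongs to the job. Leave any red look-alike of the bottle_b alone.

How it is judged:
On the way, in this order (a step that is already met when the one before it is completed fails the run):
1. the fallen bottle stands upright on its mark, let go (angle between tipped_bottle's own z axis and vertical below 0.1 rad and z of tipped_bottle in the frame of tray between 0.009 and 0.019 m and (horizontal distance between tipped_bottle and place1 below 0.022 m or horizontal distance between tipped_bottle and place2 below 0.022 m or horizontal distance between tipped_bottle and place3 below 0.022 m or horizontal distance between tipped_bottle and place4 below 0.022 m) and contact force between tipped_bottle and the fingers below 0.1 N and linear speed of tipped_bottle below 0.02 m/s), for 0.3 s.
2. the fingers hold the lock plunger fully back (value of joint plunger above 0.013 m and contact force between plunger and the fingers above 2 N), for 0.3 s.
At the end, for the whole second after the job is handed in: Fallen bottle upright within 0.1 rad on the tray floor, within 22 mm of a mark's centre, released, at rest; fingers hold the plunger over 13 mm back (of 16) with at least 2 N; other bottles upright and within 25 mm, and the things around the tray within 20 mm, of where they began (all of step 1 and all of step 2 and distance of each of bottle_a, bottle_b, bottle_c from where it was at the start of the episode below 0.025 m and angle between each of bottle_a, bottle_b, bottle_c's own z axis and vertical below 0.1 rad and distance of each of vial, jar, tip_box from where it was at the start of the episode below 0.02 m); the arm keeps its last pose, push and grip.
It fails at once if another bottle was knocked over or shoved out of its place (angle between any of bottle_a, bottle_b, bottle_c's own z axis and vertical above 0.45 rad or distance of any of bottle_a, bottle_b, bottle_c from where it was at the start of the episode above 0.035 m).
It fails at once if a thing around the tray was knocked about (distance of any of vial, jar, tip_box from where it was at the start of the episode above 0.03 m).
It also fails if it takes over 54 s, if anything falls off the work surface, if the arm or the gripper's body presses on something with over 40 N, if the wrist force passes 120 N, or if a joint passes its speed limit or range.

ROBOT

A 6-joint arm with a two-finger parallel gripper is mounted at the origin on the work surface. World frame = base frame: x ahead of the robot, y to its left, z up, the work surface at z = 0. Lengths are in m, angles in rad, forces in N, time in s.
With the tool pointing down it reaches from about 0.275 to 0.75 m from the base axis. Payload 10.2 kg.
Tool frame: the origin (TCP) lies midway between the tips of the shut fingers; the grasp point (between the pads) lies 19 mm behind it (env.hold_point_z is the distance from the TCP to the grasp point, in m); z points along the fingers, y is the line along which they close (so a half turn about z gives the same grasp; the last joint's range is limited). The gripper opens to 85 mm and grips with 20 to 120 N. Pads are 22 mm wide; open, the fingers measure 114 mm over their backs; the gripper's body (76 mm by 85 mm) begins 54 mm behind the grasp point. The pads swing forward as they close: fully open they stand 13 mm farther back than shut.
Start: joints at [-1.464, 0.313, 1.498, -0, 1.331, -0.223], TCP at [0.17, -0.497, 0.231] pointing down, gripper open.
Joint ranges: [-2.94, 2.94], [-0.97, 2.17], [0.19, 2.56], [-1.23, 4.37], [0.02, 3.11], [-2.88, 2.88]. Speed limits (rad/s): [2.39, 2.39, 3.01, 3.14, 3.14, 3.14].

INTERFACE

Orientations are given as a unit quaternion [x, y, z, w].
In Python, from bench import env, kinematics, monitor, eyes, job gives the robot as it stands. The module is installed in compiled form; this text tells all that it offers. Calls block until the motion is done:
- env.reach(position, orientation): joint-space move of the TCP to a pose.
- env.movel(position, velocity=0.15, frame=None, guard=None): straight line of the TCP; frame=None keeps the orientation; velocity is the mean speed in m/s. With guard (N) it stops when the force on the tool has changed by that much, and returns True; else False.
- env.set_joints(angles): joint-space move.
- env.release() and env.close_gripper(effort=None): open the fingers fully, or close them until they stop; effort is the grip in N (None keeps the last).
- env.hold(seconds).
- kinematics.ik(position, orientation): joint angles nearest the present ones, or None.
- monitor.sense(): the state.
- eyes.grab_frame(name): name is "side" or "top" or "wrist"; returns a dict with "frame" (400x640x3 uint8, red, green, blue), "mtx" (3x3 intrinsics, pixels), "k1" (the pictures are not rectified: a ray, as slopes to the right and down, at radius r is drawn at 1 + k1 r^2 times it, then the intrinsics apply), "view" (4x4, takes a point from world to camera coordinates). Camera axes: x right, y down, z forward; pixel columns grow to the right and rows downward; lengths in m; the calibration is good to about 2 mm. A picture is of the moment at which its call begins. There is no depth.
A pose or a line that the arm cannot do raises env.MotionError and nothing moves.
- job.hand_in(): hands the job in; it is judged then, once.
The state is a dict: "clock": time; "joints": joint angles; "qvel": joint speeds; "joint_efforts": joint torques, N m; "position": TCP position; "ee_rot": TCP orientation; "contact_force": force on the tool from outside, world axes, zero at the start; "ft_torque": the same for the moment, N m; "finger_gap": opening from 0.0 (shut) to 1.0 (fully open); "gripper_force": force on a finger pad.
Only numpy, scipy, OpenCV 4.12 (cv2) and the standard library are available. Lean on these libraries where they do the work, as an engineer would, in place of code of your own. Each camera call takes 0.05 s, during which the arm holds its last target. There are 200 camera calls.

## Working session

There is one attempt and no reset: what is moved stays moved. The work goes in short steps, each a Python script; the robot and the scene stay as the last script left them, time stands still between calls to the robot, and variables do not carry over. Pictures are saved under pics/ and viewed, at most 13 in all, crops included, and the job is handed in when it is done.

```bash
mkdir -p pics; cat > h.py <<'E'
import numpy as np, cv2
from bench import env, kinematics, monitor, eyes, job
from scipy.spatial.transform import Rotation as R
def grab(n,save=None):
    f=eyes.grab_frame(n)
    if save: cv2.imwrite('pics/'+save,f['frame'][:,:,::-1]); np.savez('pics/'+save[:-4],**f)
    return f
def ray(f,px):
    K=np.array(f['mtx']);V=np.array(f['view'])
    p=np.atleast_2d(px).astype(float)
    d=np.c_[(p[:,0]-K[0,2])/K[0,0],(p[:,1]-K[1,2])/K[1,1]]
    s=d.copy()
    for _ in range(30): s=d/(1+f['k1']*(s**2).sum(1,keepdims=True))
    return -V[:3,:3].T@V[:3,3],np.c_[s,np.ones(len(s))]@V[:3,:3]
def onz(f,px,z):
    c,d=ray(f,px); return c+d*((z-c[2])/d[:,2:])
def proj(f,P):
    K=np.array(f['mtx']);V=np.array(f['view'])
    q=np.atleast_2d(P)@V[:3,:3].T+V[:3,3]; s=q[:,:2]/q[:,2:]
    s=s*(1+f['k1']*(s**2).sum(1,keepdims=True))
    return s*[K[0,0],K[1,1]]+[K[0,2],K[1,2]]
def tri(f1,p1,f2,p2):
    c1,d1=ray(f1,p1);c2,d2=ray(f2,p2);d1=d1[0];d2=d2[0]
    t=np.linalg.lstsq(np.c_[d1,-d2],c2-c1,rcond=None)[0]
    a=c1+d1*t[0];b=c2+d2*t[1]; return (a+b)/2,np.linalg.norm(a-b)
E
python3 - <<'E'
from h import *
for n in('side','top','wrist'):
    f=grab(n,n+'0.png'); c,d=ray(f,[[320,200]]); print(n,c.round(3),d.round(3),f['mtx'][0],f['k1'])
s=cv2.imread('pics/side0.png');t=cv2.imread('pics/top0.png')
E
```

```text
side [-0.013  0.71   0.957] [[ 0.481 -0.534 -0.695]] [449.42271016   0.         324.32682312] -0.021108902010168986
top [ 0.473 -0.014  1.669] [[ 0.093  0.003 -0.996]] [480.86083566   0.         318.26182079] -0.05295190265216598
wrist [ 0.24  -0.472  0.374] [[-0.274 -0.087 -0.958]] [292.90067252   0.         321.63083613] -0.019474435682659497
```

View pics/top0.png

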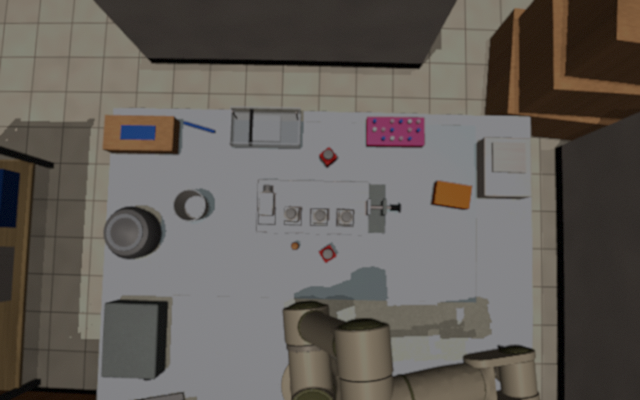

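View pics/side0.png

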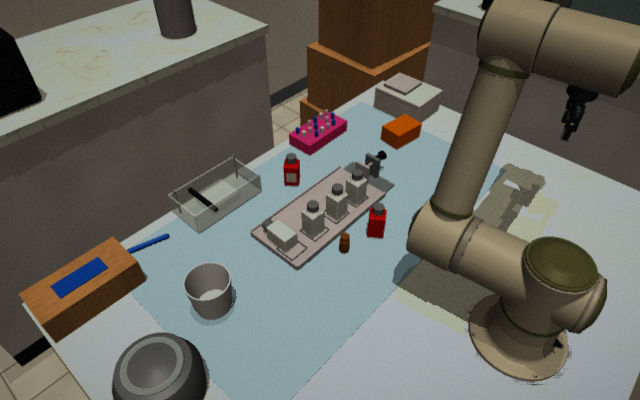

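Top view: the tray spans about (256–368, 180–236). The white bottle lying at (267,205) is the only lying one, so it is the target. White bottles stand at (292,214), (319,215) and (345,216), and the knob is at (396,208). The two red look-alikes at (328,157) and (327,253) are to be left alone. The empty mark is place 4, at the +y end. I'll confirm this in a crop and get rough positions.

```bash
python3 - <<'E'
from h import *
L=lambda n:{k:v for k,v in np.load('pics/%s0.npz'%n).items()}
t=L('top');s=L('side')
a=cv2.resize(t['frame'][165:265,245:415],None,fx=4.7,fy=3,interpolation=cv2.INTER_CUBIC)[:, :800]
a=cv2.resize(t['frame'][170:265,245:411],(800,458)[:2],interpolation=cv2.INTER_CUBIC)
cv2.imwrite('pics/crop.png',a[:,:,::-1])
for nm,p,z in [('cornerTL',(258,180),.02),('TR',(368,181),.02),('BL',(256,234),.02),('BR',(367,236),.02),('lyingbase',(266,222),.037),('lyingcap',(268,186),.037),('b3',(292,214),.118),('b1',(345,216),.118),('knob',(396,208),.055),('vial',(295,246),.06),('jar',(192,205),.1)]:
    print(nm,onz(t,p,z).round(3))
for nm,p,q in [('knob',(396,208),(380,155)),('cap b3',(292,214),(313,206)),('cap b1',(345,216),(358,174)),('lying cap',(268,188),(268,227))]:
    print(nm,tri(t,p,s,q))
m=monitor.sense();print(m['clock'],R.from_quat(m['ee_rot']).as_matrix().round(3).tolist())
E
```

```text
cornerTL [[0.692 0.207 0.02 ]]
TR [[ 0.698 -0.173  0.02 ]]
BL [[0.505 0.208 0.02 ]]
BR [[ 0.508 -0.173  0.02 ]]
lyingbase [[0.547 0.173 0.037]]
lyingcap [[0.67  0.17  0.037]]
b3 [[0.571 0.08  0.118]]
b1 [[ 0.569 -0.091  0.118]]
knob [[ 0.603 -0.265  0.055]]
vial [[0.468 0.071 0.06 ]]
jar [[0.594 0.412 0.1  ]]
knob (array([ 0.60415543, -0.26385491,  0.06026246]), np.float64(0.002925055215681743))
cap b3 (array([0.57374024, 0.08271298, 0.10308043]), np.float64(0.004700328072611571))
cap b1 (array([ 0.56672868, -0.09297688,  0.11040671]), np.float64(0.005449170284008916))
lying cap (array([0.66545438, 0.17212785, 0.02380226]), np.float64(0.0020175123733026617))
0.15 [[0.946, 0.324, -0.0], [0.324, -0.946, 0.001], [0.0, -0.001, -1.0]]
```

View pics/crop.png

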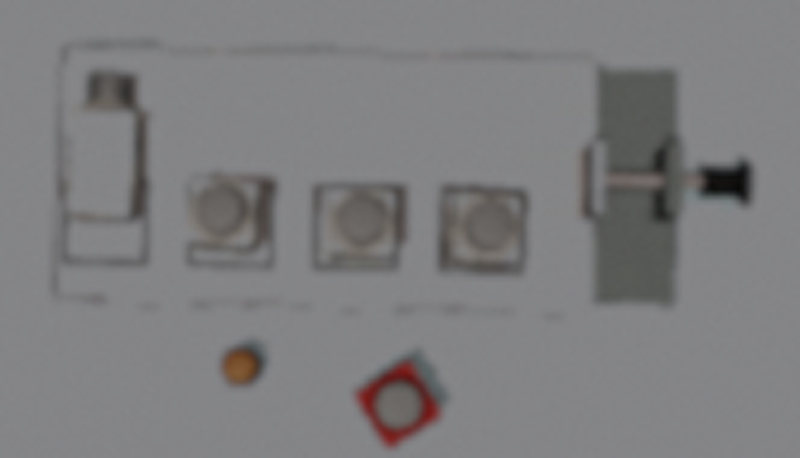

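The crop confirms it: the lying white bottle is at place 4, with its base edge at the middle of the mark outline. Standing bottles are on places 1–3. The nearest red bottle and the vial are on the -x side. Next, two wrist views.

```bash
cat >> h.py <<'E'
DOWN=R.from_matrix([[1,0,0],[0,-1,0],[0,0,-1]])
E
python3 - <<'E'
from h import *
q=DOWN.as_quat()
env.reach([.54,-.09,.30],q); f=grab('wrist','w1.png'); 
env.reach([.54,.11,.30],q); f=grab('wrist','w2.png'); 
print(monitor.sense()['clock'],monitor.sense()['joints'])
for n in('w1','w2'):
    f=dict(np.load(f'pics/{n}.npz')); print(proj(f,[[.6,-.264,.055],[.547,.173,.03]]).round())
E
```

```text
3.0667 [-1.43392203e-02  3.34203681e-01  1.29137953e+00 -4.30074030e-04
  1.51608950e+00  1.55825983e+00]
[[456. 124.]
 [137. 162.]]
[[606. 125.]
 [276. 162.]]
```

View pics/w1.png

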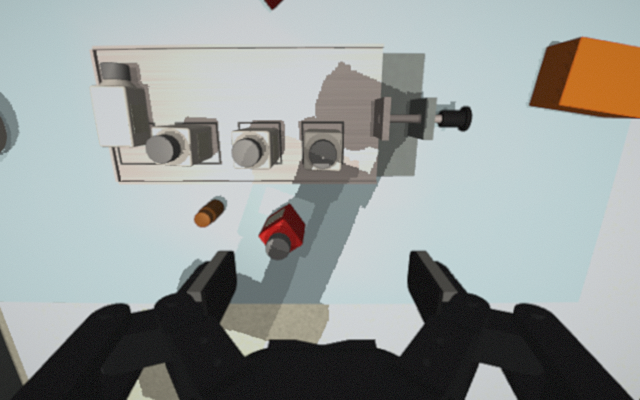

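View pics/w2.png

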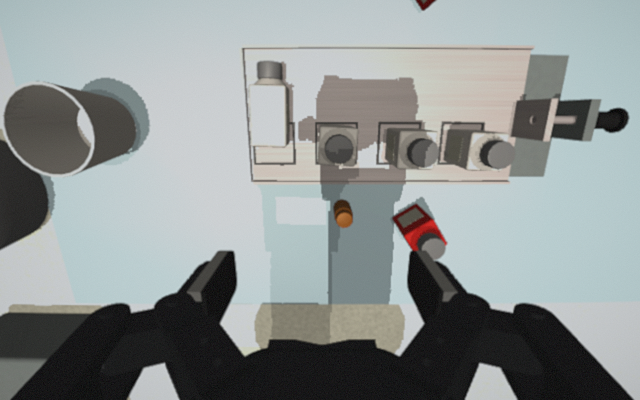

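w1: lying bottle's top face at about (93–135, 85–146), its mark's bottom-left corner at (119,163), knob at (455,118). w2: top face at about (250–290, 84–146), mark corners at (254,163), (295,163) and (294,122), knob at (613,119). I'll enlarge these to get exact corners.

```bash
python3 - <<'E'
from h import *
def c(n,x,y): return cv2.resize(cv2.imread(f'pics/{n}.png')[y:y+75,x:x+66],(396,300)[:2] if 0 else (396,450)[:2],interpolation=cv2.INTER_CUBIC)
C=lambda n,x,y,w,h,s:cv2.resize(cv2.imread(f'pics/{n}.png')[y:y+h,x:x+w],(w*s,h*s),interpolation=cv2.INTER_CUBIC)
a=np.hstack([C('w1',88,55,66,112,3),C('w2',238,55,66,112,3)])
a=np.hstack([C('w1',88,58,66,110,5),C('w2',238,58,66,110,5)])
cv2.imwrite('pics/c2.png',a)
# knob: dark mask
for n,x0,y0,x1,y1 in(('w1',436,100,480,136),('w2',590,100,634,138)):
    g=cv2.imread(f'pics/{n}.png').max(2)[y0:y1,x0:x1]<50
    ys,xs=np.nonzero(g);print(n,x0+xs.min(),x0+xs.max(),y0+ys.min(),y0+ys.max())
    print([(x0+i,int(y0+np.nonzero(g[:,i])[0].min()),int(y0+np.nonzero(g[:,i])[0].max())) for i in range(0,g.shape[1],2) if g[:,i].any()])
E
```

```text
w1 439 470 107 129
[(440, 112, 125), (442, 111, 126), (444, 111, 125), (446, 111, 125), (448, 111, 125), (450, 111, 125), (452, 111, 125), (454, 111, 125), (456, 111, 125), (458, 111, 126), (460, 110, 129), (462, 108, 129), (464, 107, 129), (466, 107, 128), (468, 108, 126), (470, 111, 121)]
w2 595 627 109 131
[(596, 124, 127), (598, 116, 127), (600, 113, 127), (602, 113, 127), (604, 113, 128), (606, 113, 129), (608, 112, 130), (610, 111, 131), (612, 110, 131), (614, 109, 130), (616, 109, 130), (618, 109, 130), (620, 109, 128), (622, 110, 127), (624, 111, 125), (626, 113, 122)]
```

View pics/c2.png

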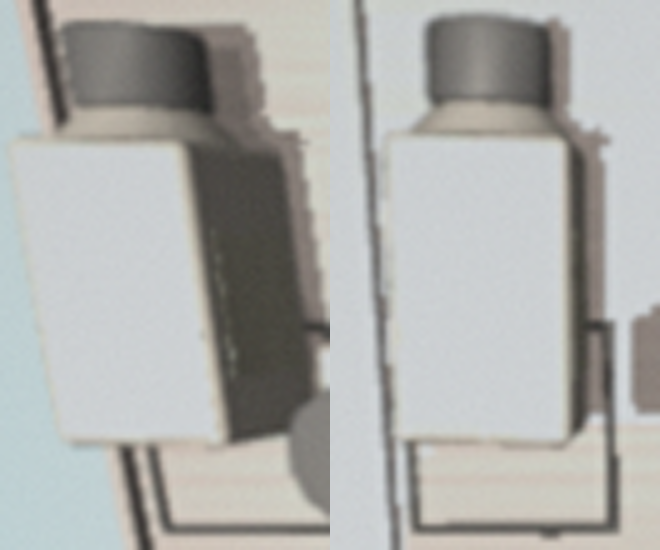

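```bash
python3 - <<'E'
from h import *
f1=dict(np.load('pics/w1.npz'));f2=dict(np.load('pics/w2.npz'))
o1=np.array([88,58])-.4;o2=np.array([238,58])-.4
P={'TL':((12,143),(55,133)),'TR':((187,140),(238,135)),'BR':((225,440),(238,440)),'BL':((62,440),(70,438)),'markBL':((162,526),(84,526))}
for k,(a,b) in P.items(): p,e=tri(f1,np.array(a)/5+o1,f2,np.array(b)/5+o2);print(k,p.round(4),round(e,4), 'on z .060', onz(f1,np.array(a)/5+o1,.06 if k[0]!='m' else .014).round(4)[0],onz(f2,np.array(b)/5+o2,.06 if k[0]!='m' else .014).round(4)[0])
m=[onz(f2,np.array(b)/5+o2,.014)[0] for b in((84,526),(280,526),(277,326))];print('mark',np.round(m,4),'ctr',(m[0]+m[2])/2, np.linalg.norm(m[1]-m[0]),np.linalg.norm(m[2]-m[1]))
print('knob flange',tri(f1,(466.5,118),f2,(619,120)),'grip end',tri(f1,(440,118.3),f2,(596.5,120)))
print('z.055 grip left/flange right',onz(f1,[(440,118.3),(460,118),(470.5,118)],.055).round(4))
print(onz(f2,[(596.5,120),(627.5,120)],.055).round(4))
# tray left edge corners (rim top z=.02) and row direction
print('tray edge',onz(f2,[(244,48),(252,181),(532,48)],.02).round(4), onz(f1,[(94,48),(383,47),(118,181)],.02).round(4))
# IK checks
for tilt in(25,35,45):
  for g,th in(((.60,.175,.045),tilt),((.555,.173,.068),tilt-90)):
    # tool z dir (-sin th,0,-cos th); tool y=-y
    s,c=np.sin(np.radians(th)),np.cos(np.radians(th))
    M=np.c_[[c,0,-s],[0,-1,0],[-s,0,-c]]; M=R.from_matrix(M)
    p=np.array(g)+M.apply([0,0,env.hold_point_z]); print(tilt,th,p.round(3),kinematics.ik(p,M.as_quat()))
E
```

```text
TL [0.6472 0.1992 0.0565] 0.0011 on z .060 [0.6463 0.1965 0.06  ] [0.6474 0.1984 0.06  ]
TR [0.6469 0.1538 0.0575] 0.0003 on z .060 [0.6465 0.1522 0.06  ] [0.6468 0.1535 0.06  ]
BR [0.5729 0.1562 0.0597] 0.0003 on z .060 [0.5731 0.156  0.06  ] [0.5728 0.1561 0.06  ]
BL [0.5733 0.1998 0.0594] 0.0 on z .060 [0.5734 0.1994 0.06  ] [0.5734 0.1997 0.06  ]
markBL [0.5433 0.2076 0.0165] 0.0002 on z .060 [0.543  0.2093 0.014 ] [0.5428 0.2081 0.014 ]
mark [[0.5428 0.2081 0.014 ]
 [0.5427 0.1503 0.014 ]
 [0.5998 0.1495 0.014 ]] ctr [0.57130171 0.17883364 0.014     ] 0.05785148631176918 0.057148418183744096
knob flange (array([ 0.60676957, -0.27347922,  0.06122613]), np.float64(0.000565190596596233)) grip end (array([ 0.60651445, -0.23713836,  0.06806757]), np.float64(0.0003509054945624085))
z.055 grip left/flange right [[ 0.6064 -0.2423  0.055 ]
 [ 0.6069 -0.268   0.055 ]
 [ 0.607  -0.2816  0.055 ]]
[[ 0.6061 -0.2492  0.055 ]
 [ 0.6065 -0.2913  0.055 ]]
tray edge [[ 0.6955  0.2106  0.02  ]
 [ 0.5167  0.2121  0.02  ]
 [ 0.6968 -0.1696  0.02  ]] [[ 0.6972  0.2107  0.02  ]
 [ 0.6959 -0.171   0.02  ]
 [ 0.5167  0.2136  0.02  ]]
25 25 [0.592 0.175 0.028] [0.08309121 0.96713203 1.00451844 0.03510312 1.6049312  1.64733197]
25 -65 [0.572 0.173 0.06 ] [ 0.16063687  0.63750991  2.14643294  3.34864602  0.78262396 -1.65028697]
35 35 [0.589 0.175 0.03 ] [0.07912538 1.07594762 0.83925708 0.04699051 1.83550261 1.64795891]
35 -55 [0.57  0.173 0.057] [ 0.15204133  0.55821677  2.09855371  3.41113888  0.48464836 -1.72288823]
45 45 [0.587 0.175 0.032] [0.07591785 1.19485723 0.66351022 0.06100365 2.06640179 1.65356898]
45 -45 [0.568 0.173 0.055] [ 0.14222136  0.50986333  2.02646688  3.66595607  0.20155077 -1.98543677]
```

Measured sizes agree with the text:
- **Bottle:** body 74 x 45 mm, top at z ≈ 0.058.
- **Mark:** centre at (0.571, 0.179), height ≈ 0.0165.
- **Tray:** yaw ≈ 0.
- **Knob:** at (0.6065, -0.255).

I'll grasp with the tool leaning 35° outward, so that it ends up pointing 35° below horizontal once the bottle is upright.

```bash
cat >> h.py <<'E'
def tool(th):
    s,c=np.sin(np.radians(th)),np.cos(np.radians(th)); return R.from_matrix(np.c_[[c,0,-s],[0,-1,0],[-s,0,-c]])
T=35; B0=np.array([.573,.1775,.037]); Q0=tool(T); Z0=Q0.apply([0,0,1])
TCP0=B0+[.054,0,0]+Z0*env.hold_point_z
RY=R.from_euler('y',-90,degrees=True); Q1=tool(T-90)
BF=np.array([.571,.181,.015]); TCP1=BF+RY.apply(TCP0-B0)
E
python3 - <<'E'
from h import *
assert np.allclose((RY*Q0).as_matrix(),Q1.as_matrix())
print(TCP0,TCP1,env.hold_point_z)
env.reach(TCP0-Z0*.1,Q0.as_quat())
print(env.movel(TCP0,velocity=.08,guard=12)); print(monitor.sense()['position'])
env.close_gripper(80); s=monitor.sense(); print(s['finger_gap'],s['gripper_force'],s['contact_force'],s['clock'])
env.movel(TCP0+[0,0,.02],velocity=.05); env.movel(TCP0+[-.06,0,.25],velocity=.25)
s=monitor.sense(); print(s['finger_gap'],s['gripper_force'],s['contact_force'],s['clock'],s['joints'].round(3) if hasattr(s['joints'],'round') else s['joints'])
for z in(.08,.0): print(z,kinematics.ik(TCP1+[0,0,z],Q1.as_quat()))
E
```

```text
[0.61627412 0.1775     0.02168186] [0.58631814 0.181      0.05827412] 0.0187Traceback (most recent call last):
  File "<stdin>", line 4, in <module>
bench.MotionError: the arm cannot take that pose within its joint ranges
```

```bash
python3 - <<'E'
from h import *
for t in(25,30,35):
  Q=tool(t);Z=Q.apply([0,0,1]);p=B0+[.054,0,0]+Z*env.hold_point_z
  for d in([0,0,0],[0,0,.04],[0,0,.07],[-.03,0,.07],[-.08,0,.2],-Z*.05):
    print(t,np.round(d,3),np.round(j,2) if (j:=kinematics.ik(p+d,Q.as_quat())) is not None else None)
E
```

```text
25 [0 0 0] [0.08 1.04 0.88 0.04 1.66 1.65]
25 [0.   0.   0.04] [0.08 1.   0.86 0.04 1.72 1.65]
25 [0.   0.   0.07] [0.08 0.97 0.84 0.04 1.77 1.65]
25 [-0.03  0.    0.07] [0.09 0.89 0.98 0.04 1.7  1.65]
25 [-0.08  0.    0.2 ] [0.09 0.67 1.04 0.04 1.87 1.67]
25 [ 0.021 -0.     0.045] [0.08 1.05 0.74 0.04 1.79 1.65]
30 [0 0 0] [0.08 1.1  0.78 0.04 1.78 1.65]
30 [0.   0.   0.04] [0.08 1.05 0.77 0.04 1.84 1.65]
30 [0.   0.   0.07] [0.08 1.03 0.74 0.04 1.89 1.65]
30 [-0.03  0.    0.07] [0.08 0.95 0.9  0.04 1.82 1.65]
30 [-0.08  0.    0.2 ] [0.09 0.72 0.98 0.05 1.96 1.67]
30 [ 0.025 -0.     0.043] [0.08 1.13 0.61 0.04 1.93 1.65]
35 [0 0 0] [0.08 1.16 0.69 0.05 1.9  1.65]
35 [0.   0.   0.04] [0.08 1.12 0.67 0.05 1.96 1.65]
35 [0.   0.   0.07] [0.08 1.09 0.65 0.05 2.01 1.66]
35 [-0.03  0.    0.07] [0.08 1.   0.82 0.05 1.93 1.66]
35 [-0.08  0.    0.2 ] [0.09 0.77 0.92 0.06 2.06 1.67]
35 [ 0.029 -0.     0.041] [0.08 1.22 0.46 0.05 2.07 1.66]
```

```bash
sed -i 's/^T=35/T=30/' h.py; python3 - <<'E'
from h import *
env.reach(TCP0+[0,0,.08],Q0.as_quat())
print(env.movel(TCP0,velocity=.08,guard=12)); print(monitor.sense()['position'],TCP0,TCP1)
env.close_gripper(80); s=monitor.sense(); print(s['finger_gap'],s['gripper_force'],s['contact_force'],s['clock'])
env.movel(TCP0+[0,0,.02],velocity=.05); env.movel(TCP0+[-.08,0,.22],velocity=.25)
s=monitor.sense(); print(s['finger_gap'],s['gripper_force'],s['contact_force'],s['clock'],np.round(s['joints'],3))
for z in(.10,.0):
  j=kinematics.ik(TCP1+[0,0,z],Q1.as_quat()); print(z,None if j is None else np.round(j,3))
grab('wrist','w3.png');grab('side','s3.png')
a=np.hstack([cv2.imread('pics/w3.png')[:,::1],]);b=cv2.imread('pics/s3.png')
cv2.imwrite('pics/v3.png',np.hstack([cv2.resize(a,(400,250)),cv2.resize(b[80:330,170:570],(400,250))]))
E
```

```text
False
[0.61798486 0.17752204 0.02142731] [0.61765    0.1775     0.02080532] [0.58719468 0.181      0.05965   ]
0.532171516866298 81.98436141014099 [ 3.43151195 -0.79372947  3.86270499] 5.5833
0.5315753019266927 81.50370240211487 [ 1.19393348  0.38232171 -1.93656397] 7.1417 [0.091 0.712 0.947 0.05  2.007 1.671]
0.1 [ 0.17   0.367  2.051  3.586  0.349 -1.906]
0.0 [ 0.17   0.609  2.076  3.405  0.6   -1.704]
```

View pics/v3.png

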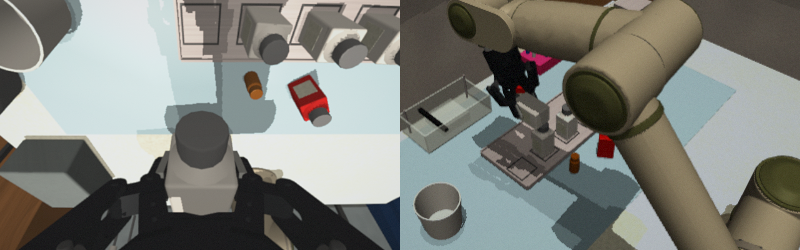

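The bottle is held: finger gap about 45 mm, and its cap is visible pointing at the camera. Next I turn the wrist over near J5≈0, high up, then set the bottle down on the mark.

```bash
python3 - <<'E'
from h import *
jh=None
for d in([-.03,0,.26],[0,0,.24],[-.05,0,.22],[0,0,.2]):
    jh=kinematics.ik(TCP1+d,Q1.as_quat()); print(d,None if jh is None else np.round(jh,3))
    if jh is not None: break
jh=np.array(jh); 
a=jh.copy()
if jh[3]>1.6:
    a[3]-=np.pi;a[5]+=np.pi;a[4]=.04; b=jh.copy();b[4]=.04
    env.set_joints(a); s=monitor.sense();print(np.round(s['position'],3),s['clock'])
    env.set_joints(b)
env.set_joints(jh)
s=monitor.sense();print(np.round(s['position'],3),s['clock'],s['finger_gap'])
env.movel(TCP1+[0,0,.05],velocity=.15)
s=monitor.sense();print(np.round(s['position'],3),TCP1,s['clock'],s['finger_gap'])
grab('side','s4.png');grab('wrist','w4.png')
b=cv2.imread('pics/s4.png')
cv2.imwrite('pics/v4.png',np.hstack([cv2.resize(b[170:290,220:400],(480,320),interpolation=cv2.INTER_CUBIC),cv2.resize(cv2.imread('pics/w4.png'),(320,320))]))
E
```

```text
[-0.03, 0, 0.26] [ 0.184  0.031  1.945 -0.91   0.203  2.564]
[0.558 0.181 0.32 ] 8.825 0.529054702806041Traceback (most recent call last):
  File "<stdin>", line 14, in <module>
bench.MotionError: the arm cannot follow that straight line within its joint ranges
```

```bash
python3 - <<'E'
from h import *
j=np.array(monitor.sense()['joints'])
jt=kinematics.ik(TCP1+[0,0,.1],Q1.as_quat()); print(np.round(jt,3)); jt=np.array(jt)
assert jt[3]>2
a=j.copy();a[4]=.04; b=a.copy(); b[3]=jt[3]; b[5]=j[5]+j[3]-jt[3]; print(np.round(b,3))
env.set_joints(a); env.set_joints(b); print(np.round(monitor.sense()['position'],3))
env.set_joints(jt)
env.movel(TCP1+[0,0,.05],velocity=.1)
s=monitor.sense();print(np.round(s['position'],3),TCP1,s['clock'],s['finger_gap'])
grab('side','s4.png');grab('wrist','w4.png')
b=cv2.imread('pics/s4.png')
cv2.imwrite('pics/v4.png',np.hstack([cv2.resize(b[170:290,220:400],(480,320),interpolation=cv2.INTER_CUBIC),cv2.resize(cv2.imread('pics/w4.png'),(320,320))]))
E
```

```text
[ 0.17   0.367  2.051  3.586  0.349 -1.906]
[ 0.184  0.032  1.944  3.586  0.04  -1.932]
[0.571 0.22  0.355]
[0.588 0.181 0.111] [0.58719468 0.181      0.05965   ] 14.2917 0.5249560791679091
```

View pics/v4.png

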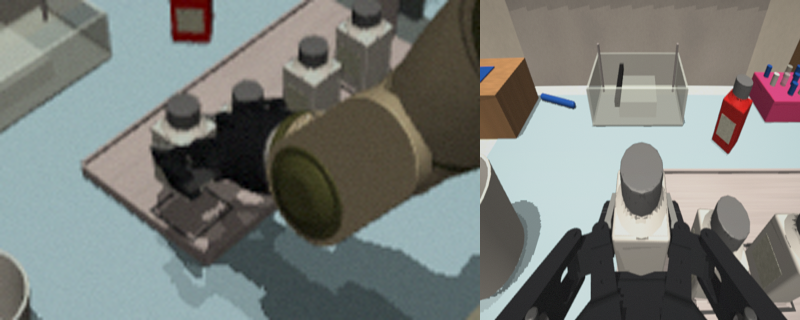

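The bottle is upright about 50 mm above its mark (side crop around (195,210)), and the neighbours are undisturbed. Lowering with a guard, then letting go.

```bash
python3 - <<'E'
from h import *
env.movel(TCP1+[0,0,.012],velocity=.08)
print(env.movel(TCP1-[0,0,.008],velocity=.02,guard=5))
s=monitor.sense();print(np.round(s['position'],4),TCP1,s['clock'],np.round(s['contact_force'],1))
env.hold(.2); env.release(); env.hold(.2)
p=np.array(monitor.sense()['position']);Z=Q1.apply([0,0,1])
env.movel(p-Z*.07,velocity=.1)
env.movel(p-Z*.07+[-.03,0,.12],velocity=.25)
s=monitor.sense();print(np.round(s['position'],4),s['clock'],np.round(s['joints'],2))
grab('side','s5.png');grab('top','t5.png');grab('wrist','w5.png')
b=cv2.imread('pics/s5.png')
cv2.imwrite('pics/v5.png',np.hstack([cv2.resize(b[170:290,220:400],(400,267),interpolation=cv2.INTER_CUBIC),cv2.resize(cv2.imread('pics/t5.png')[165:265,235:385],(400,267),interpolation=cv2.INTER_CUBIC)]))
E
```

```text
True
[0.5875 0.1811 0.0613] [0.58719468 0.181      0.05965   ] 15.6333 [0.7 0.4 2.7]
[0.4963 0.181  0.2152] 18.275 [ 0.22  0.09  2.22  3.91  0.27 -2.21]
```

View pics/v5.png

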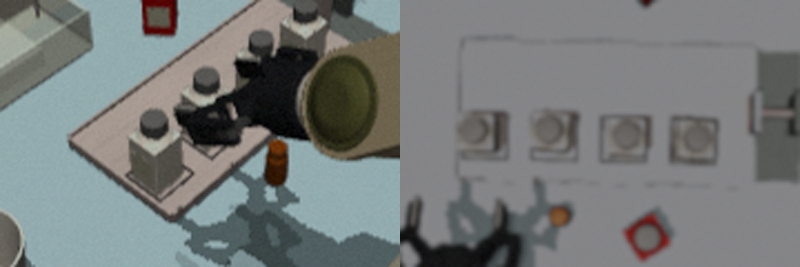

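Side and top views show the bottle upright and free on its outline at place 4, and the other three are unmoved. Now the knob.

```bash
python3 - <<'E'
from h import *
t=dict(np.load('pics/t5.npz')); print('cap',onz(t,(235+75/2.667,165+130/2.667),.118).round(3))
j=np.array(monitor.sense()['joints'])
a=j.copy();a[1]-=.25;a[4]=.04;b=a.copy();b[3]=0;b[5]=j[5]+j[3]
env.set_joints(a);env.set_joints(b)
K=np.array([.6065,-.2555,.035])
best=None
for s in(1,-1):
    q=R.from_matrix(np.c_[[0,s,0],[s,0,0],[0,0,-1]]).as_quat(); jj=kinematics.ik(K+[0,0,.12],q); print(s,None if jj is None else np.round(jj,2))
    if jj is not None and (best is None or abs(jj[5])<abs(best[1][5])): best=(q,jj)
q=best[0]
env.reach([.5,-.1,.3],q)
env.reach(K+[0,0,.12],q); f=grab('wrist','w6.png'); s=monitor.sense(); print(s['clock'],s['position'])
print(proj(f,[K+[0,0,.02],K+[0,.014,.02],K+[0,-.02,.02]]).round())
E
```

```text
cap [[0.57  0.174 0.118]]
1 [-0.58  0.67  1.15 -0.    1.32 -0.58]
-1 [-0.58  0.67  1.15 -0.    1.32  2.57]
25.0083 [ 0.60692352 -0.25468178  0.15686709]
[[321. 201.]
 [321. 186.]
 [321. 223.]]
```

View pics/w6.png

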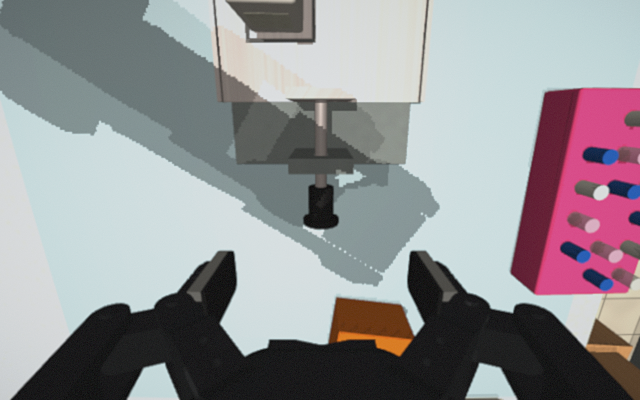

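w6: the knob's grip spans rows 186–215 with the flange at 215–226, column 321. Predictions were 186/201/223, so it matches. Grip and pull.

```bash
python3 - <<'E'
from h import *
K=np.array([.6065,-.2555,.035])
print(env.movel(K,velocity=.1,guard=12))
env.close_gripper(100); s=monitor.sense(); print(s['position'],s['finger_gap'],s['gripper_force'],np.round(s['contact_force'],1))
p=np.array(s['position']); f0=np.array(s['contact_force'])
env.movel(p+[0,-.012,0],velocity=.02); s=monitor.sense(); print(np.round(np.array(s['position'])-p,4),np.round(s['contact_force'],1))
for d in(.014,.016,.0175,.019):
    env.movel(p+[0,-d,0],velocity=.02); env.hold(.15); s=monitor.sense(); F=np.array(s['contact_force'])-f0
    print(d,np.round(np.array(s['position'])-p,4),np.round(F,1),s['gripper_force'],s['finger_gap'])
    if F[1]>25: break
env.hold(.5); s=monitor.sense(); print(s['clock'],np.round(s['contact_force'],1))
grab('wrist','w7.png');cv2.imwrite('pics/v7.png',cv2.resize(cv2.imread('pics/w7.png')[80:330,200:450],(500,500)))
E
```

```text
False
[ 0.60610605 -0.25553171  0.03533756] 0.2244752531933324 97.58001208305359 [-5.8  1.8  5.6]
[-0.     -0.0102  0.    ] [-4.   7.6  4.4]
0.014 [-0.    -0.012  0.   ] [3.4 8.2 0.3] 97.53486156463623 0.22617886343790805
0.016 [-0.     -0.0138  0.    ] [3.5 8.4 0.9] 97.60830044746399 0.2209140520034476
0.0175 [-0.     -0.0152  0.    ] [2.8 9.1 0.8] 97.60843992233276 0.22661101613485338
0.019 [-0.    -0.016 -0.   ] [ 2.4 12.   1.7] 97.80964493751526 0.22622558240557034
29.8333 [-2.9 14.1  6.8]
```

View pics/v7.png

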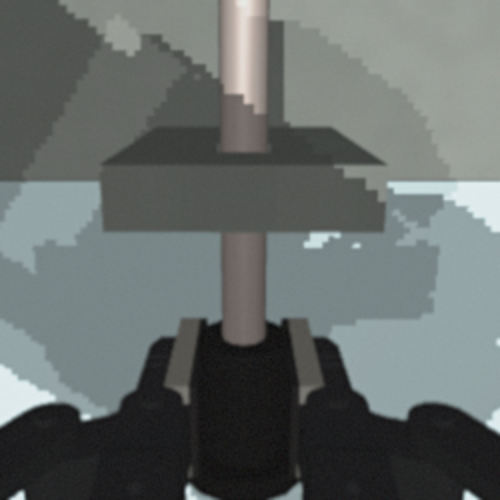

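The pads hold the grip, the hand has moved back 16.0 mm, and the force rises at the stop. Handing in.

```bash
python3 -c "
from h import *
print(job.hand_in())"
```

```text
the job is handed in; nothing more can be done
None
```

I stood the fallen bottle upright on its empty mark (place 4) and let go, pulled the lock plunger back to its stop (16 mm) and handed the job in still holding it, at about 30 s of the 54 s; `job.hand_in()` returned no verdict.

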